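# Put the tall oil bottle back in the rack and shut its gate

### The arm

A 6-joint arm with a two-finger parallel gripper is mounted at the origin on the work surface; the furniture and walls round the work are solid. World frame = base frame: x ahead of the robot, y to its left, z up, the work surface at z = 0. Lengths are in m, angles in rad, forces in N, time in s.
With the tool pointing down it reaches from about 0.325 to 0.85 m from the base axis. Payload 15.5 kg.
Tool frame: the origin (TCP) lies at the very end of the fingers, on their centre line; the grasp point (between the pads) lies 19 mm behind it; z points along the fingers, y is the line along which they close (so a half turn about z gives the same grasp; the last joint's range is limited). The gripper opens to 91 mm and grips with 3 to 60 N. Pads are 32 mm wide; open, the fingers measure 118 mm over their backs; the gripper's body (76 mm by 178 mm) begins 60 mm behind the grasp point.
Start: joints at [1.048, 0.494, 1.345, -0, 1.302, -0.096], TCP at [0.259, 0.569, 0.183] pointing down, gripper open.
Joint ranges: [-2.91, 2.91], [-0.82, 2.16], [0.22, 2.67], [-1.22, 4.37], [0.12, 2.79], [-3.08, 3.08]. Speed limits (rad/s): [1.89, 1.89, 2.57, 3.01, 3.01, 3.01].

### API

Orientations are given as a rotation vector (axis times angle).
In Python, from plant import manip gives the robot as it stands. The module is installed in compiled form; this text tells all that it offers.
- The arm moves only by the tool step_arm, never from a script. Its argument "deltas" is a list of rows, each an object with "delta_rot": the turn, a rotation vector about the tool's x, y, z in rad, a list of three; "translation": the shift along the tool's x, y, z in cm, a list of three; "fingers": the gripper command: -1 is fully open, 1 is shut, values between are in proportion. In form: [{"delta_rot": [rx, ry, rz], "translation": [tx, ty, tz], "fingers": fingers}, ...]. A call has 1 to 12 rows; each row is the pose to reach, as a shift and turn from the pose commanded when the call began, along the tool's axes at that moment; what a row does not reach only later rows make up. A row lasts 1/12 s, in which the tool goes at most 41.7 mm and 7.16 degrees, less where a joint would pass 70% of its speed; a pose out of reach is approached as far as the arm can. A call with a gripper value outside its range is refused whole. The fingers move at their own pace and stop on an object; "force" is the grip in N (left out, the last holds). Time passes only in rows, so rows that repeat a pose let the fingers close. It gives the time, the measured TCP pose, the force, the opening and the grip force at its end, in the units of the state.
- manip.read_state(): the state, without advancing time (a new reading comes with each control period).
- manip.capture(name): name is "side" or "top" or "wrist"; returns a dict with "img" (400x640x3 uint8, red, green, blue), "camera_matrix" (3x3 intrinsics, pixels), "distortion" ([k1, k2, p1, p2, k3] as OpenCV has them; the pictures are not rectified), "R" (3x3) and "t" (3): a world point X has camera coordinates R X + t; the wrist camera has in their place "T_tool_cam" (4x4, takes a point from camera to tool coordinates, whose origin is the TCP and whose axes are the flange's). Camera axes: x right, y down, z forward; pixel columns grow to the right and rows downward; lengths in m; the calibration is good to about 2 mm. A picture is of the moment at which its call begins: read the wrist's pose just before it. There is no depth.
- manip.hand_in(): hands the job in; it is judged then, once.
Trained networks look in the newest picture that a camera, given by its name, has taken for a name from the list of things; names that differ only in an ending like _2 or _b are one class to them, and where a whole thing is asked for, a point or a joint stands for the part that bears it (a point fixed in the world has none). Each returns a list of dicts, best first, with "confidence" (0 to 1); they miss things now and then, are a little off and sometimes report something else, mostly with a low value. They report only what shows in the picture. A call takes as long as a camera call.
- manip.find_in(target, camera): "centre" ([row, column] as shares, 0 to 1, of the picture: columns of its width, rows of its height, amid what is visible of it).
The state is a dict: "clock": time; "q": joint angles; "qd": joint speeds; "tau": joint torques, N m; "position": TCP position; "ee_rot": TCP orientation; "contact_force": force on the tool from outside, world axes, zero at the start; "ft_torque": the same for the moment, N m; "gripper_width": finger opening in m; "grip_force": force on a finger pad.
Only numpy, scipy, OpenCV 4.12 (cv2) and the standard library are available. Lean on these libraries where they do the work, as an engineer would, in place of code of your own. Each camera call takes 0.05 s, during which the arm holds its last target. There are 200 camera calls.

### The job

Put the tall oil bottle away: push it along the worktop, low on its body so that it slides upright and never tips or leaves the surface, all the way back into the empty bay of the wooden bottle rack. Then push that bay's swinging brass bar fully shut behind it, like its neighbour. Leave the short bottle in the other bay, the lemon, the garlic and the pepper mill where they are.

Things in the scene. Friction and masses are not known exactly. Their poses are not given: they have to be found in the camera images.
- oil_bottle: Tall narrow olive-brown glass oil bottle with a cork, loose on the worktop, about 0.6 kg: round, 66 mm across its body, 258 mm tall, long thin neck above the shoulder. Origin: centre of its underside; z up along its axis. It slides on its base when pushed low (below about 40 mm) and topples when pushed high.
- rack: Fixed wooden rack without a floor: bottles stand on the worktop. Origin: under its middle; open front faces its -x, bottles go in along +x, y along its width. Back panel 84 mm high, inner face x = 33. Three boards 12 thick, 60 high at y = -104, 0, 104, x = -42 to 33: two bays 92 wide. Bay y = +52: short bottle, its bar shut (fixed, 45 high, x = -49). Bay y = -52: empty, bar open. All mm.
- bay (a point): Point on the worktop in the empty bay where the centre of the tall bottle's underside is when it touches the back panel midway between the boards (rack frame x = 0, y = -52 mm). Axes as the rack's.
- gate (a joint): Swinging brass bar of the empty bay: angle about an upright hinge, rad. 0 = fully shut, lying across the bay's mouth along the rack's +y, against a stop. It opens anticlockwise seen from above (from the rack's +y through -x, out of the bay, towards -y), up to 2.4. Stiff hinge: it stays where it is left and needs under 2 N at its end to move.
- gate_hinge (a point): Axis of that bar's hinge, at the height of the bar (45 mm above the worktop), on the front end of the rack's outer board (rack frame x = -49, y = -104 mm). The bar is a round rod of 8 mm diameter that runs out level from here.
- gate_knob (a point): Centre of the round brass knob (13 mm across) at the free end of that bar, 99 mm from the hinge axis, 45 mm above the worktop.
- short_bottle: Short olive-brown glass oil bottle with a cork, 72 mm across, 164 mm tall, standing in the rack's other bay. Origin: centre of its underside. Leave it there.
- lemon: Yellow lemon 77 x 51 x 52 mm lying on the worktop. Origin: under its middle. Leave it.
- garlic: Garlic bulb 60 mm across, 59 mm high, on the worktop. Origin: centre of its underside. Leave it.
- pepper_mill: Brown wooden pepper mill 58 mm across, 150 mm tall, standing on the worktop. Origin: centre of its underside. Leave it.

How it is judged:
By the outcome, as a careful person would: the job done as asked, in the order asked, and still so for the second after the job is handed in, with the robot touching nothing.
It also fails if it takes over 72 s, if anything falls off the work surface, if the arm or the gripper's body presses on something with over 40 N, if the wrist force passes 120 N, or if a joint passes its speed limit or range.

## Working session

There is one attempt and no reset: what is moved stays moved. The work goes in short steps, Python scripts to look and compute and a tool call to move; the robot and the scene stay as the last step left them, time stands still between calls to the robot, and variables do not carry over. Pictures are saved under pics/ and viewed, at most 10 in all, crops included, and the job is handed in when it is done.

Besides the shell and the picture viewer there is one more tool, called after "Request:" as name(argument=value, ...), one argument or row to a line, values as JSON. step_arm: Moves the arm, as the interface text tells. Its arguments: {"type":"object","properties":{"deltas":{"type":"array","items":{"type":"object","properties":{"delta_rot":{"type":"array","items":{"type":"number"}},"translation":{"type":"array","items":{"type":"number"}},"fingers":{"type":"number"}}}},"force":{"type":"number"}},"required":["deltas"]}

```bash
mkdir -p pics
cat > h.py <<'E'
import numpy as np, cv2
from plant import manip
from scipy.spatial.transform import Rotation as Ro
def ray(c,px):
    K=np.array(c["camera_matrix"]);d=np.array(c["distortion"])
    p=cv2.undistortPoints(np.array([[px]],float),K,d)[0,0]
    R=np.array(c["R"]);t=np.array(c["t"])
    return -R.T@t, R.T@np.array([p[0],p[1],1])
def onz(c,px,z):
    o,v=ray(c,px);return o+v*(z-o[2])/v[2]
def proj(c,X):
    return cv2.projectPoints(np.array(X,float).reshape(-1,3),cv2.Rodrigues(np.array(c["R"]))[0],np.array(c["t"]),np.array(c["camera_matrix"]),np.array(c["distortion"]))[0][:,0]
def tri(r):
    A=0;b=0
    for o,v in r:
        v=v/np.linalg.norm(v);P=np.eye(3)-np.outer(v,v);A=A+P;b=b+P@o
    X=np.linalg.solve(A,b);return X
E
python3 - <<'E'
from h import *
np.set_printoptions(precision=3,suppress=True)
s=manip.read_state();print(s["position"],s["ee_rot"],s["clock"])
for n in("top","side"):
    c=manip.capture(n);cv2.imwrite(f"pics/{n}0.png",c["img"][:,:,::-1])
    print(n,"cam at",-np.array(c["R"]).T@np.array(c["t"]))
    for t in("oil_bottle","rack","gate_knob","short_bottle","lemon","garlic","pepper_mill"):
        for f in manip.find_in(t,n)[:2]:
            px=(f["centre"][1]*640,f["centre"][0]*400)
            print(t,np.array(px),round(f["confidence"],2),onz(c,px,.045))
E
```

```text
[0.259 0.569 0.183] [-0.665 -3.07   0.002] 0.0
top cam at [0.352 0.071 1.643]
oil_bottle [331.584 193.68 ] 0.61 [0.53  0.038 0.045]
rack [265.6 209.2] 0.95 [0.479 0.248 0.045]
rack [434.496 159.88 ] 0.59 [ 0.641 -0.29   0.045]
gate_knob [315.52 160.  ] 0.47 [0.638 0.091 0.045]
short_bottle [275.072 223.32 ] 0.76 [0.434 0.217 0.045]
lemon [224.32 196.68] 0.62 [0.518 0.381 0.045]
garlic [400.576 237.08 ] 0.59 [ 0.393 -0.18   0.045]
pepper_mill [435.712 160.08 ] 0.87 [ 0.64  -0.294  0.045]
pepper_mill [331.392 193.68 ] 0.71 [0.53  0.039 0.045]
side cam at [ 0.272 -0.976  0.89 ]
oil_bottle [314.176 191.92 ] 0.85 [0.557 0.127 0.045]
rack [289.408 172.92 ] 0.7 [0.499 0.251 0.045]
gate_knob [336.32 188.  ] 0.51 [0.633 0.133 0.045]
short_bottle [271.296 178.48 ] 0.89 [0.433 0.231 0.045]
lemon [289.408 157.32 ] 0.44 [0.519 0.35  0.045]
garlic [340.608 194.4  ] 0.65 [0.637 0.097 0.045]
garlic [286.784 276.2  ] 0.53 [ 0.402 -0.212  0.045]
pepper_mill [383.872 277.32 ] 0.71 [ 0.646 -0.269  0.045]
```

Run:
```python
import cv2
a=cv2.imread("pics/top0.png")[110:270,180:460];cv2.imwrite("pics/t1.png",cv2.resize(a,(784,448),interpolation=cv2.INTER_CUBIC))
a=cv2.imread("pics/side0.png")[110:310,220:420];cv2.imwrite("pics/s1.png",cv2.resize(a,(600,600),interpolation=cv2.INTER_CUBIC))
```

```text
(no output)
```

View pics/t1.png

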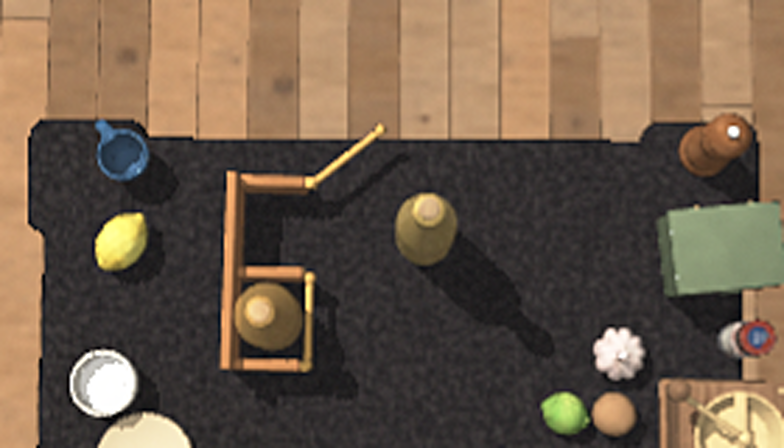

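View pics/s1.png

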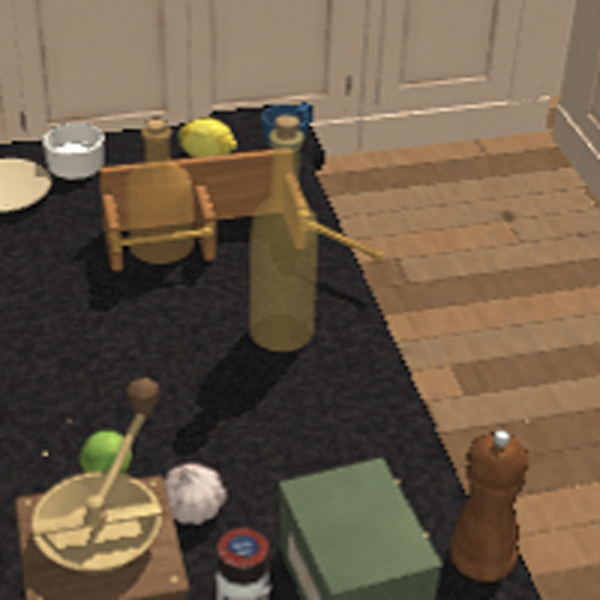

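The top view shows the rack opening to the picture's right (world -y). The empty bay is the far one, with its bar swung out: hinge at about (292,175) px, knob at about (316,156). The tall bottle stands in front of the bay at about (331,190). I'll fit the rack pose from these points.

Run:
```python
from h import *
from scipy.optimize import least_squares
np.set_printoptions(precision=4,suppress=True)
T=manip.capture("top");S=manip.capture("side")
t=lambda u,v:(u/2.8+180-.3,v/2.8+110-.3)
s=lambda u,v:(u/3+220-.3,v/3+110-.3)
for n,a,b,z in(("hinge",(313,183),(305,219),.045),("knob",(380,129),(380,257),.045)):
    print(n,onz(T,t(*a),z),onz(S,s(*b),z),tri([ray(T,t(*a)),ray(S,s(*b))]))
print("cork",onz(T,t(430,208),.258),onz(S,s(287,121),.258))
print("base side front",onz(S,s(282,350),0),onz(S,s(250,332),0),onz(S,s(315,332),0))
# rack fit: rack pts (mm) -> pixels
pts=[(T,t(313,183),(-49,-104,49)),(T,t(309,276),(-49,5,49)),(T,t(307,367),(-49,104,49)),
(T,t(304,272),(-42,0,60)),(T,t(307,366),(-42,104,60)),(T,t(308,182),(-42,-104,60)),(T,t(238,173),(33,-110,84)),(T,t(230,369),(33,110,84)),
(S,s(116,201+0),(-42,104,60)),(S,s(208,192),(-42,0,60))]
def f(p):
    r=[]
    for c,px,m in pts:
        m=np.array(m)/1000;C,Sn=np.cos(p[2]),np.sin(p[2])
        r+=list(proj(c,[p[0]+C*m[0]-Sn*m[1],p[1]+Sn*m[0]+C*m[1],m[2]])[0]-px)
    return np.array(r)
r=least_squares(f,[.5,.25,1.5],loss="soft_l1");print(r.x,f(r.x).reshape(-1,2))
p=r.x;W=lambda x,y:p[:2]+np.array([np.cos(p[2])*x-np.sin(p[2])*y,np.sin(p[2])*x+np.cos(p[2])*y])/1000
print("bay",W(0,-52),"hinge",W(-49,-104),"mouth",W(-49,-52))
```

```text
hinge [0.5889 0.1673 0.045 ] [0.5923 0.1725 0.045 ] [0.5895 0.1668 0.0492]
knob [0.652  0.0911 0.045 ] [0.6534 0.0879 0.045 ] [0.6535 0.091  0.0426]
cork [0.5332 0.0384 0.258 ] [0.5341 0.038  0.258 ]
base side front [0.5287 0.0132 0.    ] [0.5027 0.048  0.    ] [0.5691 0.0338 0.    ]
[0.4852 0.2179 1.553 ] [[-0.0129 -0.0184]
 [ 0.3539  0.7601]
 [ 0.0847 -0.4564]
 [-0.2387  0.2735]
 [-2.3663 -0.2205]
 [-0.6322 -0.2261]
 [-0.0136 -0.6437]
 [ 0.2501 -0.1009]
 [-0.8403  9.1717]
 [ 0.2415  8.6224]]
bay [0.5372 0.217 ] hinge [0.5884 0.1671] mouth [0.5364 0.168 ]
```

```bash
cat > go.py <<'E'
import sys
from h import *
np.set_printoptions(precision=2,suppress=True)
# go.py x y z a(deg from horizontal) [yaw deg] : tool z tilts to +y, tool y = world x (turned by yaw)
x,y,z,a=map(float,sys.argv[1:5]);yaw=float(sys.argv[5]) if len(sys.argv)>5 else 0
s=manip.read_state();R0=Ro.from_rotvec(s["ee_rot"])
a=np.radians(a);zt=np.array([0,np.cos(a),-np.sin(a)]);yt=np.array([1,0,0]);
R1=Ro.from_euler("z",yaw,degrees=True)*Ro.from_matrix(np.c_[np.cross(yt,zt),yt,zt])
print("rot",(R0.inv()*R1).as_rotvec().round(3),"cm",R0.inv().apply(np.array([x,y,z])-s["position"])*100)
print("pos",np.array(s["position"]).round(4),"q",np.array(s["q"]),"F",np.array(s["contact_force"]),"t",s["clock"],"w",s["gripper_width"])
E
python3 go.py .5 -.1 .42 55
```

```text
rot [-0.35  0.54  1.11] cm [-49.65 -50.9  -23.66]
pos [0.26 0.57 0.18] q [ 1.05  0.49  1.35 -0.    1.3  -0.1 ] F [-0.03 -0.3   0.76] t 0.9 w 0.0909860663139422
```

Request:
step_arm(
  deltas=[
    {"delta_rot": [0, 0, 0], "translation": [0, 0, -24], "fingers": 0.34},
    {"delta_rot": [0, 0, 0], "translation": [0, 0, -24], "fingers": 0.34},
    {"delta_rot": [0, 0, 0], "translation": [0, 0, -24], "fingers": 0.34},
    {"delta_rot": [0, 0, 0], "translation": [0, 0, -24], "fingers": 0.34},
    {"delta_rot": [0, 0, 0], "translation": [0, 0, -24], "fingers": 0.34},
    {"delta_rot": [0, 0, 0], "translation": [0, 0, -24], "fingers": 0.34},
    {"delta_rot": [0, 0, 0], "translation": [0, 0, -24], "fingers": 0.34},
    {"delta_rot": [0, 0, 0], "translation": [0, 0, -24], "fingers": 0.34},
  ],
)

```text
clock: 1.57
position: [0.259, 0.5695, 0.4253]
ee_rot: [0.665, 3.069, 0.006]
contact_force: [0.1, -1.2, -1.1]
gripper_width: 0.0404
grip_force: 0.0
```

```bash
python3 go.py .5 -.1 .42 55
```

```text
rot [-0.34  0.54  1.11] cm [-49.65 -50.97   0.36]
pos [0.26 0.57 0.43] q [ 1.05  0.38  0.9   0.    1.86 -0.1 ] F [ 0.1  -1.16 -1.08] t 1.5667 w 0.040398162777645345
```

Request:
step_arm(
  deltas=[
    {"delta_rot": [-0.34, 0.54, 1.11], "translation": [-49.6, -51, 0.4], "fingers": 0.34},
    {"delta_rot": [-0.34, 0.54, 1.11], "translation": [-49.6, -51, 0.4], "fingers": 0.34},
    {"delta_rot": [-0.34, 0.54, 1.11], "translation": [-49.6, -51, 0.4], "fingers": 0.34},
    {"delta_rot": [-0.34, 0.54, 1.11], "translation": [-49.6, -51, 0.4], "fingers": 0.34},
    {"delta_rot": [-0.34, 0.54, 1.11], "translation": [-49.6, -51, 0.4], "fingers": 0.34},
    {"delta_rot": [-0.34, 0.54, 1.11], "translation": [-49.6, -51, 0.4], "fingers": 0.34},
    {"delta_rot": [-0.34, 0.54, 1.11], "translation": [-49.6, -51, 0.4], "fingers": 0.34},
    {"delta_rot": [-0.34, 0.54, 1.11], "translation": [-49.6, -51, 0.4], "fingers": 0.34},
    {"delta_rot": [-0.34, 0.54, 1.11], "translation": [-49.6, -51, 0.4], "fingers": 0.34},
    {"delta_rot": [-0.34, 0.54, 1.11], "translation": [-49.6, -51, 0.4], "fingers": 0.34},
    {"delta_rot": [-0.34, 0.54, 1.11], "translation": [-49.6, -51, 0.4], "fingers": 0.34},
    {"delta_rot": [-0.34, 0.54, 1.11], "translation": [-49.6, -51, 0.4], "fingers": 0.34},
  ],
)

```text
clock: 2.57
position: [0.4021, 0.1726, 0.4194]
ee_rot: [-1.863, -1.895, -0.569]
contact_force: [-0.1, 1.1, 0.3]
gripper_width: 0.0298
grip_force: 0.0
```

```bash
python3 go.py .534 -.1 .40 55
```

```text
rot [-0.01  0.01  0.01] cm [-23.83  12.72 -13.85]
pos [0.4  0.17 0.42] q [-0.25  0.03  1.53  0.58  1.73 -0.22] F [-0.13  1.07  0.35] t 2.5667 w 0.029819681614056674
```

Request:
step_arm(
  deltas=[
    {"delta_rot": [-0.01, 0.01, 0.01], "translation": [-23.8, 12.7, -13.8], "fingers": 0.34},
    {"delta_rot": [-0.01, 0.01, 0.01], "translation": [-23.8, 12.7, -13.8], "fingers": 0.34},
    {"delta_rot": [-0.01, 0.01, 0.01], "translation": [-23.8, 12.7, -13.8], "fingers": 0.34},
    {"delta_rot": [-0.01, 0.01, 0.01], "translation": [-23.8, 12.7, -13.8], "fingers": 0.34},
    {"delta_rot": [-0.01, 0.01, 0.01], "translation": [-23.8, 12.7, -13.8], "fingers": 0.34},
    {"delta_rot": [-0.01, 0.01, 0.01], "translation": [-23.8, 12.7, -13.8], "fingers": 0.34},
    {"delta_rot": [-0.01, 0.01, 0.01], "translation": [-23.8, 12.7, -13.8], "fingers": 0.34},
    {"delta_rot": [-0.01, 0.01, 0.01], "translation": [-23.8, 12.7, -13.8], "fingers": 0.34},
    {"delta_rot": [-0.01, 0.01, 0.01], "translation": [-23.8, 12.7, -13.8], "fingers": 0.34},
    {"delta_rot": [-0.01, 0.01, 0.01], "translation": [-23.8, 12.7, -13.8], "fingers": 0.34},
  ],
)

```text
clock: 3.4
position: [0.5352, -0.0978, 0.4003]
ee_rot: [-1.869, -1.882, -0.582]
contact_force: [-0.1, 0.2, -0.1]
gripper_width: 0.0301
grip_force: 0.0
```

```bash
python3 go.py .534 -.08 .06 55
```

```text
rot [-0.01  0.01  0.01] cm [-17.88  -0.09  29.  ]
pos [ 0.54 -0.1   0.4 ] q [-0.63  0.39  1.11  0.52  1.97 -0.51] F [-0.1   0.22 -0.14] t 3.4 w 0.030080930756690664
```

Request:
step_arm(
  deltas=[
    {"delta_rot": [-0.01, 0.01, 0.01], "translation": [-17.9, -0.1, 29], "fingers": 0.34},
    {"delta_rot": [-0.01, 0.01, 0.01], "translation": [-17.9, -0.1, 29], "fingers": 0.34},
    {"delta_rot": [-0.01, 0.01, 0.01], "translation": [-17.9, -0.1, 29], "fingers": 0.34},
    {"delta_rot": [-0.01, 0.01, 0.01], "translation": [-17.9, -0.1, 29], "fingers": 0.34},
    {"delta_rot": [-0.01, 0.01, 0.01], "translation": [-17.9, -0.1, 29], "fingers": 0.34},
    {"delta_rot": [-0.01, 0.01, 0.01], "translation": [-17.9, -0.1, 29], "fingers": 0.34},
    {"delta_rot": [-0.01, 0.01, 0.01], "translation": [-17.9, -0.1, 29], "fingers": 0.34},
    {"delta_rot": [-0.01, 0.01, 0.01], "translation": [-17.9, -0.1, 29], "fingers": 0.34},
    {"delta_rot": [-0.01, 0.01, 0.01], "translation": [-17.9, -0.1, 29], "fingers": 0.34},
    {"delta_rot": [-0.01, 0.01, 0.01], "translation": [-17.9, -0.1, 29], "fingers": 0.34},
    {"delta_rot": [-0.01, 0.01, 0.01], "translation": [-17.9, -0.1, 29], "fingers": 0.34},
  ],
)

```text
clock: 4.32
position: [0.5352, -0.0803, 0.063]
ee_rot: [-1.877, -1.87, -0.599]
contact_force: [-0.2, -0.7, 0.2]
gripper_width: 0.0302
grip_force: 0.0
```

```bash
python3 go.py .534 -.06 .018 55;python3 - <<'E'
from h import *
a=manip.capture("side")["img"][110:310,220:420,::-1];cv2.imwrite("pics/s2.png",cv2.resize(a,(600,600),interpolation=cv2.INTER_CUBIC))
E
```

```text
rot [ 0.01 -0.   -0.  ] cm [-0.93 -0.15  4.85]
pos [ 0.54 -0.08  0.06] q [-0.61  0.7   1.55  0.52  1.3  -0.86] F [-0.19 -0.67  0.17] t 4.3167 w 0.030174043248839984
```

View pics/s2.png

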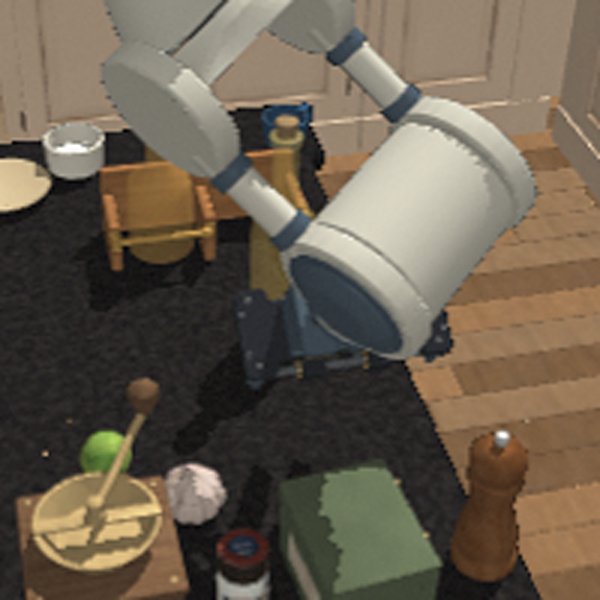

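The side view shows the tool tilted behind the bottle and clear of the box and the mill. Next I lower it and push.

Request:
step_arm(
  deltas=[
    {"delta_rot": [0, 0, 0], "translation": [-0.9, -0.1, 4.8], "fingers": 0.34},
    {"delta_rot": [0, 0, 0], "translation": [-0.9, -0.1, 4.8], "fingers": 0.34},
    {"delta_rot": [0, 0, 0], "translation": [-0.9, -0.1, 4.8], "fingers": 0.34},
    {"delta_rot": [0, 0, 0], "translation": [-0.9, -0.1, 4.8], "fingers": 0.34},
  ],
)

```text
clock: 4.7
position: [0.5347, -0.0608, 0.0185]
ee_rot: [-1.877, -1.87, -0.599]
contact_force: [-0.5, -0.1, 0.6]
gripper_width: 0.03
grip_force: 0.0
```

```bash
python3 go.py .534 -.02 .018 55; python3 go.py .534 .03 .018 55
```

```text
rot [ 0.01 -0.   -0.  ] cm [ 3.31 -0.09  2.38]
pos [ 0.53 -0.06  0.02] q [-0.59  0.76  1.6   0.55  1.2  -0.89] F [-0.5  -0.08  0.63] t 4.7 w 0.0299559468438554
rot [ 0.01 -0.   -0.  ] cm [ 7.4  -0.12  5.26]
pos [ 0.53 -0.06  0.02] q [-0.59  0.76  1.6   0.55  1.2  -0.89] F [-0.5  -0.08  0.63] t 4.7 w 0.0299559468438554
```

Request:
step_arm(
  deltas=[
    {"delta_rot": [0, 0, 0], "translation": [0.82, 0, 0.58], "fingers": 0.34},
    {"delta_rot": [0, 0, 0], "translation": [1.64, 0, 1.16], "fingers": 0.34},
    {"delta_rot": [0, 0, 0], "translation": [2.46, 0, 1.74], "fingers": 0.34},
    {"delta_rot": [0, 0, 0], "translation": [3.28, 0, 2.32], "fingers": 0.34},
    {"delta_rot": [0, 0, 0], "translation": [3.7, 0, 2.6], "fingers": 0.34},
    {"delta_rot": [0, 0, 0], "translation": [4.1, 0, 2.89], "fingers": 0.34},
    {"delta_rot": [0, 0, 0], "translation": [4.5, 0, 3.18], "fingers": 0.34},
    {"delta_rot": [0, 0, 0], "translation": [4.92, 0, 3.46], "fingers": 0.34},
    {"delta_rot": [0, 0, 0], "translation": [5.32, 0, 3.75], "fingers": 0.34},
    {"delta_rot": [0, 0, 0], "translation": [5.74, 0, 4.03], "fingers": 0.34},
    {"delta_rot": [0, 0, 0], "translation": [6.15, 0, 4.32], "fingers": 0.34},
    {"delta_rot": [0, 0, 0], "translation": [6.56, 0, 4.6], "fingers": 0.34},
  ],
)

```text
clock: 5.7
position: [0.5347, 0.0199, 0.0169]
ee_rot: [-1.877, -1.87, -0.598]
contact_force: [-0.3, -4.0, 2.5]
gripper_width: 0.03
grip_force: 1.9
```

```bash
python3 go.py .535 .07 .018 55;python3 - <<'E'
from h import *
c=manip.capture("top");a=c["img"][110:270,180:460,::-1];cv2.imwrite("pics/t3.png",cv2.resize(a,(784,448),interpolation=cv2.INTER_CUBIC))
E
```

```text
rot [ 0.01 -0.   -0.  ] cm [ 4.17 -0.    2.79]
pos [0.53 0.02 0.02] q [-0.47  0.74  1.69  0.62  1.1  -0.86] F [-0.26 -3.96  2.48] t 5.7 w 0.03003364572871709
```

View pics/t3.png

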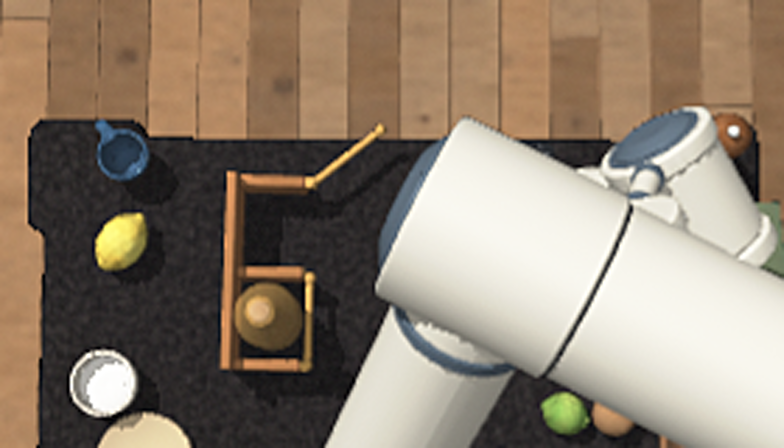

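The top view shows the arm hiding the bottle. The 4 N push force and the position fit a bottle cradled between the fingertips, so I keep pushing.

Request:
step_arm(
  deltas=[
    {"delta_rot": [0, 0, 0], "translation": [0.5, 0, 0.33], "fingers": 0.34},
    {"delta_rot": [0, 0, 0], "translation": [1.0, 0.02, 0.67], "fingers": 0.34},
    {"delta_rot": [0, 0, 0], "translation": [1.5, 0.04, 1.0], "fingers": 0.34},
    {"delta_rot": [0, 0, 0], "translation": [2.0, 0.06, 1.35], "fingers": 0.34},
    {"delta_rot": [0, 0, 0], "translation": [2.5, 0.08, 1.7], "fingers": 0.34},
    {"delta_rot": [0, 0, 0], "translation": [3.0, 0.1, 2.04], "fingers": 0.34},
    {"delta_rot": [0, 0, 0], "translation": [3.5, 0.12, 2.38], "fingers": 0.34},
    {"delta_rot": [0, 0, 0], "translation": [4.0, 0.14, 2.73], "fingers": 0.34},
    {"delta_rot": [0, 0, 0], "translation": [4.5, 0.16, 3.07], "fingers": 0.34},
    {"delta_rot": [0, 0, 0], "translation": [5.0, 0.18, 3.42], "fingers": 0.34},
    {"delta_rot": [0, 0, 0], "translation": [5.5, 0.2, 3.77], "fingers": 0.34},
    {"delta_rot": [0, 0, 0], "translation": [6.0, 0.2, 4.12], "fingers": 0.34},
  ],
)

```text
clock: 6.75
position: [0.5371, 0.093, 0.0178]
ee_rot: [-1.877, -1.869, -0.599]
contact_force: [0.7, -4.3, 0.9]
gripper_width: 0.03
grip_force: 2.0
```

```bash
python3 go.py .537 .15 .019 55;python3 - <<'E'
from h import *
a=manip.capture("side")["img"][110:310,220:420,::-1];cv2.imwrite("pics/s4.png",cv2.resize(a,(600,600),interpolation=cv2.INTER_CUBIC))
E
```

```text
rot [ 0.01 -0.   -0.  ] cm [ 4.73 -0.04  3.18]
pos [0.54 0.09 0.02] q [-0.34  0.72  1.74  0.69  1.03 -0.81] F [ 0.68 -4.35  0.88] t 6.75 w 0.029982356930911006
```

View pics/s4.png

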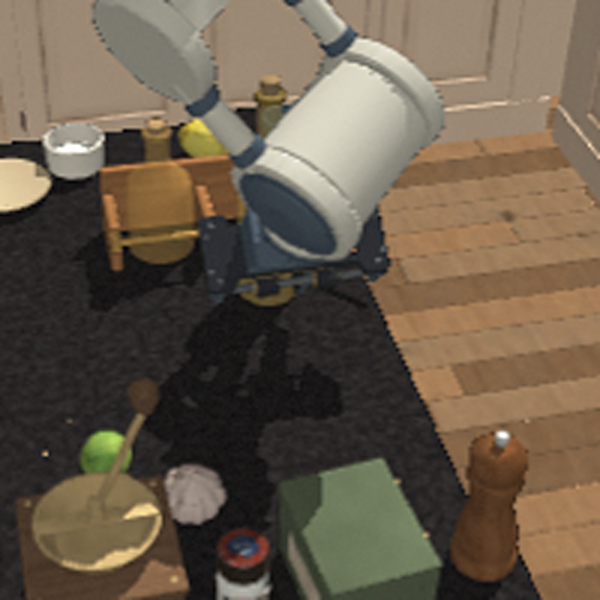

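The bottle is upright with its cork at crop (269,80), moving with the fingers. I continue into the bay.

Request:
step_arm(
  deltas=[
    {"delta_rot": [0, 0, 0], "translation": [0.47, 0, 0.31], "fingers": 0.34},
    {"delta_rot": [0, 0, 0], "translation": [0.95, 0, 0.63], "fingers": 0.34},
    {"delta_rot": [0, 0, 0], "translation": [1.42, 0, 0.95], "fingers": 0.34},
    {"delta_rot": [0, 0, 0], "translation": [1.9, 0, 1.27], "fingers": 0.34},
    {"delta_rot": [0, 0, 0], "translation": [2.37, 0, 1.6], "fingers": 0.34},
    {"delta_rot": [0, 0, 0], "translation": [2.84, 0, 1.92], "fingers": 0.34},
    {"delta_rot": [0, 0, 0], "translation": [3.3, 0, 2.24], "fingers": 0.34},
    {"delta_rot": [0, 0, 0], "translation": [3.78, 0, 2.56], "fingers": 0.34},
    {"delta_rot": [0, 0, 0], "translation": [4.25, 0, 2.88], "fingers": 0.34},
    {"delta_rot": [0, 0, 0], "translation": [4.73, 0, 3.2], "fingers": 0.34},
  ],
)

```text
clock: 7.63
position: [0.5373, 0.1501, 0.0188]
ee_rot: [-1.877, -1.869, -0.598]
contact_force: [0.1, -4.5, 0.9]
gripper_width: 0.0299
grip_force: 2.2
```

```bash
python3 go.py .537 .172 .019 55;python3 - <<'E'
from h import *
for n in("top","side"):
    c=manip.capture(n)
    cv2.imwrite(f"pics/{n}5.png",c["img"][:,:,::-1])
    for t in("oil_bottle","gate_knob"):
        for f in manip.find_in(t,n)[:2]:
            px=(f["centre"][1]*640,f["centre"][0]*400);print(n,t,np.array(px),f["confidence"],onz(c,px,.045))
E
```

```text
rot [ 0.01 -0.   -0.  ] cm [ 1.8  -0.04  1.25]
pos [0.54 0.15 0.02] q [-0.24  0.71  1.76  0.74  0.97 -0.76] F [ 0.12 -4.48  0.87] t 7.6333 w 0.02991376283602861
top gate_knob [263.104 187.92 ] 0.35 [0.54671972 0.25743582 0.045     ]
side oil_bottle [306.816 136.   ] 0.62 [0.61455462 0.4885574  0.045     ]
side gate_knob [384.   279.12] 0.47 [ 0.64417049 -0.2752929   0.045     ]
```

Request:
step_arm(
  deltas=[
    {"delta_rot": [0, 0, 0], "translation": [0.25, 0, 0.17], "fingers": 0.34},
    {"delta_rot": [0, 0, 0], "translation": [0.5, 0, 0.34], "fingers": 0.34},
    {"delta_rot": [0, 0, 0], "translation": [0.74, 0, 0.51], "fingers": 0.34},
    {"delta_rot": [0, 0, 0], "translation": [0.98, 0, 0.68], "fingers": 0.34},
    {"delta_rot": [0, 0, 0], "translation": [1.22, 0, 0.85], "fingers": 0.34},
    {"delta_rot": [0, 0, 0], "translation": [1.39, 0, 0.97], "fingers": 0.34},
    {"delta_rot": [0, 0, 0], "translation": [1.47, 0, 1.03], "fingers": 0.34},
    {"delta_rot": [0, 0, 0], "translation": [1.55, 0, 1.08], "fingers": 0.34},
  ],
)

```text
clock: 8.6
position: [0.5374, 0.1686, 0.0189]
ee_rot: [-1.877, -1.87, -0.598]
contact_force: [0.6, -3.5, 1.3]
gripper_width: 0.0301
grip_force: 2.0
```

Request:
step_arm(
  deltas=[
    {"delta_rot": [0, 0, 0], "translation": [0.08, 0, 0.06], "fingers": 0.34},
    {"delta_rot": [0, 0, 0], "translation": [0.16, 0, 0.12], "fingers": 0.34},
    {"delta_rot": [0, 0, 0], "translation": [0.25, 0, 0.17], "fingers": 0.34},
    {"delta_rot": [0, 0, 0], "translation": [0.33, 0, 0.23], "fingers": 0.34},
  ],
)

```text
clock: 8.93
position: [0.5375, 0.1725, 0.0189]
ee_rot: [-1.877, -1.869, -0.599]
contact_force: [-0.4, -3.8, 1.1]
gripper_width: 0.0301
grip_force: 1.9
```

Run:
```python
from h import *
c=manip.capture("top");a=c["img"][110:270,180:460,::-1];cv2.imwrite("pics/t6.png",cv2.resize(a,(784,448),interpolation=cv2.INTER_CUBIC))
```

```text
(no output)
```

View pics/t6.png

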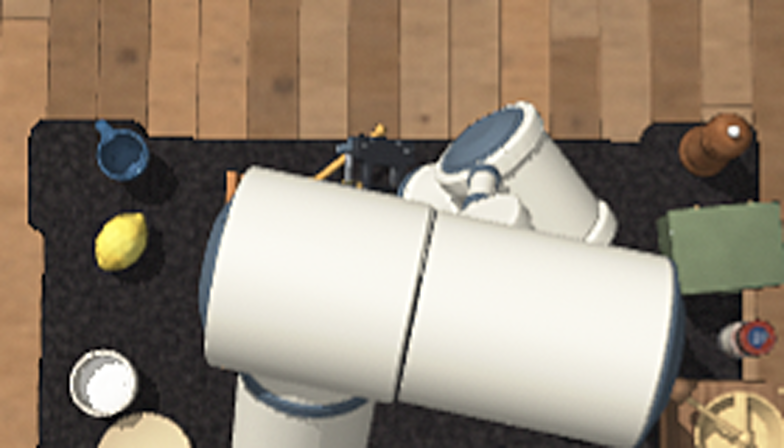

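The gate bar is unmoved, with the gripper passing over it. No contact with the back panel yet, so I creep on.

Request:
step_arm(
  deltas=[
    {"delta_rot": [0, 0, 0], "translation": [0.08, 0, 0.06], "fingers": 0.34},
    {"delta_rot": [0, 0, 0], "translation": [0.16, 0, 0.12], "fingers": 0.34},
    {"delta_rot": [0, 0, 0], "translation": [0.25, 0, 0.17], "fingers": 0.34},
  ],
)

```text
clock: 9.23
position: [0.5375, 0.1755, 0.019]
ee_rot: [-1.877, -1.869, -0.598]
contact_force: [0.1, -4.1, 0.3]
gripper_width: 0.0301
grip_force: 2.0
```

Request:
step_arm(
  deltas=[
    {"delta_rot": [0, 0, 0], "translation": [0.08, 0, 0.06], "fingers": 0.34},
    {"delta_rot": [0, 0, 0], "translation": [0.16, 0, 0.12], "fingers": 0.34},
    {"delta_rot": [0, 0, 0], "translation": [0.25, 0, 0.17], "fingers": 0.34},
  ],
)

```text
clock: 9.48
position: [0.5375, 0.1786, 0.019]
ee_rot: [-1.877, -1.869, -0.598]
contact_force: [-0.2, -4.3, 1.2]
gripper_width: 0.03
grip_force: 2.0
```

Request:
step_arm(
  deltas=[
    {"delta_rot": [0, 0, 0], "translation": [0.08, 0, 0.06], "fingers": 0.34},
    {"delta_rot": [0, 0, 0], "translation": [0.16, 0, 0.12], "fingers": 0.34},
    {"delta_rot": [0, 0, 0], "translation": [0.25, 0, 0.17], "fingers": 0.34},
  ],
)

```text
clock: 9.73
position: [0.5375, 0.1816, 0.019]
ee_rot: [-1.877, -1.869, -0.598]
contact_force: [-0.6, -3.7, 0.9]
gripper_width: 0.03
grip_force: 2.0
```

Run:
```python
from h import *
c=manip.capture("side");a=c["img"][110:210,230:390,::-1];cv2.imwrite("pics/s7.png",cv2.resize(a,(800,500),interpolation=cv2.INTER_CUBIC))
print(onz(c,(269/3+219.7,77/3+109.7),.258), [ (y,proj(c,[.537,y,.258])[0]) for y in(.21,.217,.224)])
```

```text
[0.53643688 0.12162708 0.258     ] [(0.21, array([303.04335087, 121.47704885])), (0.217, array([302.55582577, 120.43878056])), (0.224, array([302.07220517, 119.40886608]))]
```

View pics/s7.png

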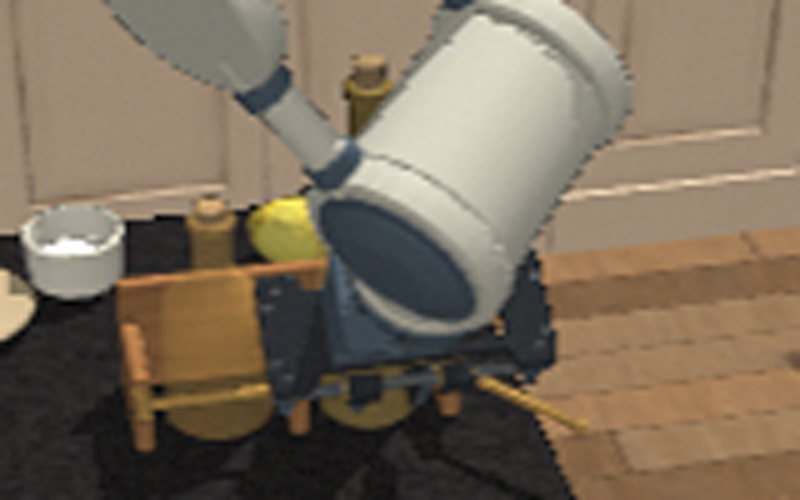

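The cork top is at about (304,122) px, so the bottle is upright at y ≈ 0.209. That leaves about 8 mm to the back panel.

Request:
step_arm(
  deltas=[
    {"delta_rot": [0, 0, 0], "translation": [0.08, 0, 0.06], "fingers": 0.34},
    {"delta_rot": [0, 0, 0], "translation": [0.16, 0, 0.12], "fingers": 0.34},
    {"delta_rot": [0, 0, 0], "translation": [0.25, 0, 0.17], "fingers": 0.34},
    {"delta_rot": [0, 0, 0], "translation": [0.33, 0, 0.23], "fingers": 0.34},
  ],
)

```text
clock: 10.12
position: [0.5375, 0.1856, 0.0191]
ee_rot: [-1.877, -1.869, -0.599]
contact_force: [0.4, -3.7, 0.5]
gripper_width: 0.0303
grip_force: 2.0
```

Request:
step_arm(
  deltas=[
    {"delta_rot": [0, 0, 0], "translation": [0.08, 0, 0.06], "fingers": 0.34},
    {"delta_rot": [0, 0, 0], "translation": [0.16, 0, 0.12], "fingers": 0.34},
  ],
)

```text
clock: 10.28
position: [0.5375, 0.1876, 0.019]
ee_rot: [-1.877, -1.869, -0.598]
contact_force: [-0.4, -3.5, 0.6]
gripper_width: 0.03
grip_force: 2.0
```

Request:
step_arm(
  deltas=[
    {"delta_rot": [0, 0, 0], "translation": [0.08, 0, 0.06], "fingers": 0.34},
    {"delta_rot": [0, 0, 0], "translation": [0.16, 0, 0.12], "fingers": 0.34},
  ],
)

```text
clock: 10.45
position: [0.5376, 0.1896, 0.019]
ee_rot: [-1.877, -1.869, -0.598]
contact_force: [-0.2, -3.5, 1.3]
gripper_width: 0.0299
grip_force: 1.9
```

Request:
step_arm(
  deltas=[
    {"delta_rot": [0, 0, 0], "translation": [0.08, 0, 0.06], "fingers": 0.34},
    {"delta_rot": [0, 0, 0], "translation": [0.16, 0, 0.12], "fingers": 0.34},
  ],
)

```text
clock: 10.62
position: [0.5375, 0.1916, 0.0189]
ee_rot: [-1.877, -1.869, -0.598]
contact_force: [0.4, -3.0, 1.1]
gripper_width: 0.0298
grip_force: 1.9
```

Request:
step_arm(
  deltas=[
    {"delta_rot": [0, 0, 0], "translation": [0.08, 0, 0.06], "fingers": 0.34},
    {"delta_rot": [0, 0, 0], "translation": [0.16, 0, 0.12], "fingers": 0.34},
  ],
)

```text
clock: 10.78
position: [0.5376, 0.1936, 0.0188]
ee_rot: [-1.877, -1.869, -0.598]
contact_force: [0.6, -3.4, 0.9]
gripper_width: 0.0299
grip_force: 1.9
```

Request:
step_arm(
  deltas=[
    {"delta_rot": [0, 0, 0], "translation": [0.08, 0, 0.06], "fingers": 0.34},
    {"delta_rot": [0, 0, 0], "translation": [0.12, 0, 0.09], "fingers": 0.34},
  ],
)

```text
clock: 10.95
position: [0.5376, 0.1952, 0.0188]
ee_rot: [-1.877, -1.869, -0.599]
contact_force: [-0.3, -4.2, -0.8]
gripper_width: 0.0303
grip_force: 1.9
```

Request:
step_arm(
  deltas=[
    {"delta_rot": [0, 0, 0], "translation": [0.08, 0, 0.06], "fingers": 0.34},
    {"delta_rot": [0, 0, 0], "translation": [0.08, 0, 0.06], "fingers": 0.34},
  ],
)

```text
clock: 11.12
position: [0.5375, 0.1961, 0.0187]
ee_rot: [-1.877, -1.869, -0.598]
contact_force: [-0.5, -4.4, -0.1]
gripper_width: 0.0301
grip_force: 1.9
```

Request:
step_arm(
  deltas=[
    {"delta_rot": [0, 0, 0], "translation": [0.08, 0, 0.06], "fingers": 0.34},
    {"delta_rot": [0, 0, 0], "translation": [0.08, 0, 0.06], "fingers": 0.34},
  ],
)

```text
clock: 11.28
position: [0.5377, 0.1967, 0.0185]
ee_rot: [-1.878, -1.87, -0.598]
contact_force: [-1.3, -7.1, -0.2]
gripper_width: 0.0302
grip_force: 3.8
```

Run:
```python
from h import *
c=manip.capture("side");a=c["img"][110:210,230:390,::-1];cv2.imwrite("pics/s8.png",cv2.resize(a,(800,500),interpolation=cv2.INTER_CUBIC))
o=cv2.imread("pics/s7.png")
# cork shift between the two pictures
n=cv2.imread("pics/s8.png");tp=o[45:125,340:400]
r=cv2.matchTemplate(n[:200,250:480],tp,cv2.TM_CCOEFF_NORMED);_,v,_,l=cv2.minMaxLoc(r)
px=np.array([(l[0]+250+30)/5+230,(l[1]+15)/5+110]);print(v,l[0]+250-340,l[1]-45,px,onz(c,px,.258))
```

```text
0.9477555155754089 -6 -10 [302.8 120. ] [0.53836452 0.21969463 0.258     ]
```

Request:
step_arm(
  deltas=[
    {"delta_rot": [0, 0, 0], "translation": [0.08, 0, 0.06], "fingers": 0.34},
    {"delta_rot": [0, 0, 0], "translation": [0.08, 0, 0.06], "fingers": 0.34},
  ],
)

```text
clock: 11.5
position: [0.5378, 0.1971, 0.0183]
ee_rot: [-1.878, -1.871, -0.598]
contact_force: [-1.3, -15.3, -0.8]
gripper_width: 0.03
grip_force: 6.6
```

Force has risen to 15 N with no further motion, so the bottle is seated against the back. I widen the fingers slightly and back off.

Request:
step_arm(
  deltas=[
    {"delta_rot": [0, 0, 0], "translation": [-0.16, 0, -0.12], "fingers": 0.2},
    {"delta_rot": [0, 0, 0], "translation": [-0.16, 0, -0.12], "fingers": 0.2},
    {"delta_rot": [0, 0, 0], "translation": [-0.8, 0, -0.57], "fingers": 0.2},
    {"delta_rot": [0, 0, 0], "translation": [-1.6, 0, -1.15], "fingers": 0.2},
    {"delta_rot": [0, 0, 0], "translation": [-3.3, 0, -2.3], "fingers": 0.2},
    {"delta_rot": [0, 0, 0], "translation": [-5.7, 0, -4.0], "fingers": 0.34},
    {"delta_rot": [0, 0, 0], "translation": [-8.2, 0, -5.7], "fingers": 1},
    {"delta_rot": [0, 0, 0], "translation": [-10.6, 0, -7.5], "fingers": 1},
    {"delta_rot": [0, 0, 0], "translation": [-13.1, 0, -9.2], "fingers": 1},
    {"delta_rot": [0, 0, 0], "translation": [-13.1, 0, -9.2], "fingers": 1},
  ],
)

```text
clock: 12.33
position: [0.538, 0.0322, 0.0184]
ee_rot: [-1.882, -1.869, -0.6]
contact_force: [0.3, -0.4, -0.0]
gripper_width: 0.0064
grip_force: 0.0
```

```bash
python3 go.py .69 .035 .22 88
```

```text
rot [ 0.01 -0.58 -0.01] cm [ 11.86  15.33 -16.19]
pos [0.54 0.03 0.02] q [-0.44  0.73  1.69  0.63  1.09 -0.84] F [ 0.33 -0.44 -0.  ] t 12.3333 w 0.006377890744172895
```

Request:
step_arm(
  deltas=[
    {"delta_rot": [0, 0, 0], "translation": [3.4, 0, -4.9], "fingers": 1},
    {"delta_rot": [0, 0, 0], "translation": [3.4, 0, -4.9], "fingers": 1},
    {"delta_rot": [0, -0.6, 0], "translation": [11.9, 15.3, -16.2], "fingers": 1},
    {"delta_rot": [0, -0.6, 0], "translation": [11.9, 15.3, -16.2], "fingers": 1},
    {"delta_rot": [0, -0.6, 0], "translation": [11.9, 15.3, -16.2], "fingers": 1},
    {"delta_rot": [0, -0.6, 0], "translation": [11.9, 15.3, -16.2], "fingers": 1},
    {"delta_rot": [0, -0.6, 0], "translation": [11.9, 15.3, -16.2], "fingers": 1},
    {"delta_rot": [0, -0.6, 0], "translation": [11.9, 15.3, -16.2], "fingers": 1},
    {"delta_rot": [0, -0.6, 0], "translation": [11.9, 15.3, -16.2], "fingers": 1},
    {"delta_rot": [0, -0.6, 0], "translation": [11.9, 15.3, -16.2], "fingers": 1},
    {"delta_rot": [0, -0.6, 0], "translation": [11.9, 15.3, -16.2], "fingers": 1},
  ],
)

```text
clock: 13.25
position: [0.687, 0.0401, 0.2185]
ee_rot: [-2.222, -2.207, -0.016]
contact_force: [-0.5, 0.3, 0.4]
gripper_width: 0.0002
grip_force: 0.0
```

```bash
python3 go.py .678 .132 .20 90; python3 go.py .678 .132 .033 90
```

```text
rot [ 0.   -0.01 -0.01] cm [ 9.16 -0.96  1.97]
pos [0.69 0.04 0.22] q [-0.04  0.56  1.13  0.01  1.46 -0.03] F [-0.51  0.26  0.44] t 13.25 w 0.00023879364058236534
rot [ 0.   -0.01 -0.01] cm [ 8.93 -0.97 18.67]
pos [0.69 0.04 0.22] q [-0.04  0.56  1.13  0.01  1.46 -0.03] F [-0.51  0.26  0.44] t 13.25 w 0.00023879364058236534
```

Above first, then down beside the bar. A picture on arrival will check the knob and the bottle.

Request:
step_arm(
  deltas=[
    {"delta_rot": [0, -0.01, -0.01], "translation": [9.1, -1, 2], "fingers": 1},
    {"delta_rot": [0, -0.01, -0.01], "translation": [9.1, -1, 2], "fingers": 1},
    {"delta_rot": [0, -0.01, -0.01], "translation": [9.1, -1, 2], "fingers": 1},
    {"delta_rot": [0, -0.01, -0.01], "translation": [9.1, -1, 2], "fingers": 1},
    {"delta_rot": [0, -0.01, -0.01], "translation": [8.9, -1, 18.6], "fingers": 1},
    {"delta_rot": [0, -0.01, -0.01], "translation": [8.9, -1, 18.6], "fingers": 1},
    {"delta_rot": [0, -0.01, -0.01], "translation": [8.9, -1, 18.6], "fingers": 1},
    {"delta_rot": [0, -0.01, -0.01], "translation": [8.9, -1, 18.6], "fingers": 1},
    {"delta_rot": [0, -0.01, -0.01], "translation": [8.9, -1, 18.6], "fingers": 1},
    {"delta_rot": [0, -0.01, -0.01], "translation": [8.9, -1, 18.6], "fingers": 1},
  ],
)

```text
clock: 14.08
position: [0.6783, 0.1308, 0.0339]
ee_rot: [-2.217, -2.223, -0.002]
contact_force: [0.1, -0.2, 0.8]
gripper_width: 0.0005
grip_force: 0.0
```

```bash
for p in ".65 .11" ".62 .085" ".595 .07" ".57 .075" ".55 .09" ".535 .106" ; do python3 go.py $p .033 90|head -1;done; python3 go.py .65 .11 .033 90|tail -1
python3 - <<'E'
from h import *
a=manip.capture("side")["img"][110:230,250:410,::-1];cv2.imwrite("pics/s9.png",cv2.resize(a,(800,600),interpolation=cv2.INTER_CUBIC))
E
```

```text
rot [-0. -0.  0.] cm [-2.08 -2.84  0.09]
rot [-0. -0.  0.] cm [-4.57 -5.84  0.08]
rot [-0. -0.  0.] cm [-6.06 -8.35  0.08]
rot [-0. -0.  0.] cm [ -5.55 -10.84   0.08]
rot [-0. -0.  0.] cm [ -4.05 -12.84   0.09]
rot [-0. -0.  0.] cm [ -2.45 -14.34   0.09]
pos [0.68 0.13 0.03] q [0.1  0.74 1.31 0.   1.09 0.1 ] F [ 0.1  -0.22  0.84] t 14.0833 w 0.00049473121385739
```

View pics/s9.png

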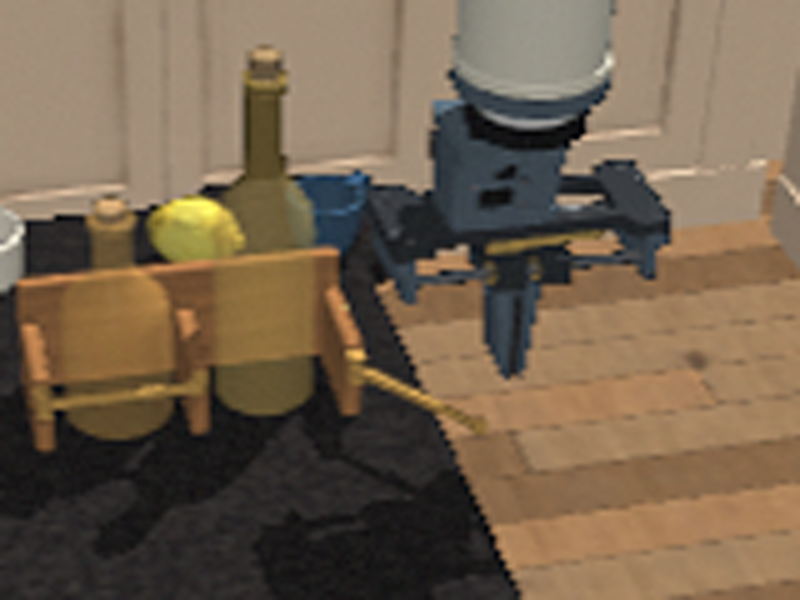

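The bottle is upright against the rack back, and the fingertip is behind the open bar. I sweep the bar round.

Request:
step_arm(
  deltas=[
    {"delta_rot": [0, 0, 0], "translation": [-0.4, -1.2, 0], "fingers": 1},
    {"delta_rot": [0, 0, 0], "translation": [-0.9, -2.5, 0], "fingers": 1},
    {"delta_rot": [0, 0, 0], "translation": [-1.3, -3.3, 0], "fingers": 1},
    {"delta_rot": [0, 0, 0], "translation": [-1.8, -4.1, 0], "fingers": 1},
    {"delta_rot": [0, 0, 0], "translation": [-2.3, -4.9, 0], "fingers": 1},
    {"delta_rot": [0, 0, 0], "translation": [-2.5, -5.8, 0], "fingers": 1},
    {"delta_rot": [0, 0, 0], "translation": [-2.7, -6.7, 0], "fingers": 1},
    {"delta_rot": [0, 0, 0], "translation": [-2.8, -7.6, 0], "fingers": 1},
    {"delta_rot": [0, 0, 0], "translation": [-3.2, -8.2, 0], "fingers": 1},
    {"delta_rot": [0, 0, 0], "translation": [-3.6, -8.8, 0], "fingers": 1},
  ],
)

```text
clock: 14.97
position: [0.5916, 0.0962, 0.0349]
ee_rot: [2.215, 2.226, 0.008]
contact_force: [1.0, -0.3, -0.9]
gripper_width: 0.0003
grip_force: 0.0
```

```bash
for p in ".578 .085" ".554 .094" ".537 .114"; do python3 go.py $p .034 90|head -1;done
python3 - <<'E'
from h import *
for n in("side",):
    c=manip.capture(n)
    for f in manip.find_in("gate_knob",n)[:2]:
        px=(f["centre"][1]*640,f["centre"][0]*400);print(n,px,f["confidence"],onz(c,px,.045))
    a=c["img"][110:230,250:410,::-1];cv2.imwrite("pics/s10.png",cv2.resize(a,(800,600),interpolation=cv2.INTER_CUBIC))
E
```

```text
rot [ 0.   -0.    0.01] cm [-1.11 -1.36  0.08]
rot [ 0.   -0.    0.01] cm [-0.2  -3.76  0.07]
rot [ 0.   -0.    0.01] cm [ 1.81 -5.45  0.07]
```

View pics/s10.png

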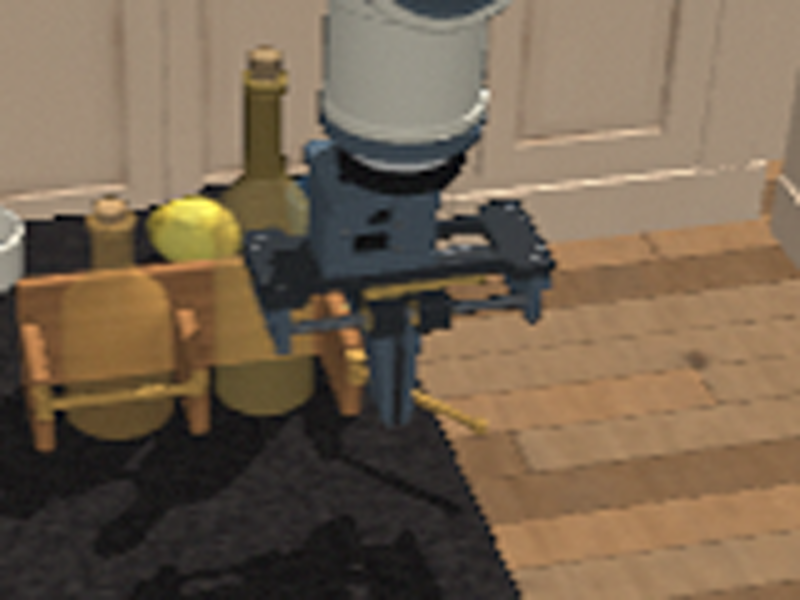

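The bar seems unmoved while the finger is now in front of it. I check the geometry by projection.

Run:
```python
from h import *
np.set_printoptions(precision=4,suppress=True)
S=manip.capture("side")
s=manip.read_state();print(s["position"])
cr=lambda p:((p-[250,110])*5).round(0)
print("tip now",cr(proj(S,s["position"])),"tip start",cr(proj(S,[.6783,.1308,.0339])))
print("knob model",cr(proj(S,[.653,.091,.045])),"hinge",cr(proj(S,[.5885,.167,.045])))
T=manip.capture("top");print(proj(T,[.653,.091,.045]),manip.find_in("gate_knob","top")[:2],manip.find_in("gate_knob","side")[:2])
a=T["img"][130:210,240:360,::-1];cv2.imwrite("pics/t11.png",cv2.resize(a,(780,520),interpolation=cv2.INTER_CUBIC))
for z in(.02,.035,.045,.055,.065): print(z,onz(S,(485/5+250,426/5+110),z),onz(S,(357/5+250,362/5+110),z))
```

```text
[0.5921 0.096  0.0349]
tip now [[386. 444.]] tip start [[498. 397.]]
knob model [[480. 424.]] hinge [[353. 369.]]
[[315.4543 155.4737]] [] [{'centre': [0.3955, 0.468], 'confidence': 0.61}, {'centre': [0.4755, 0.5287], 'confidence': 0.39}]
0.02 [0.667  0.1198 0.02  ] [0.6023 0.2081 0.02  ]
0.035 [0.6602 0.101  0.035 ] [0.5966 0.1877 0.035 ]
0.045 [0.6557 0.0884 0.045 ] [0.5928 0.1741 0.045 ]
0.055 [0.6511 0.0758 0.055 ] [0.589  0.1605 0.055 ]
0.065 [0.6466 0.0632 0.065 ] [0.5852 0.1469 0.065 ]
```

View pics/t11.png

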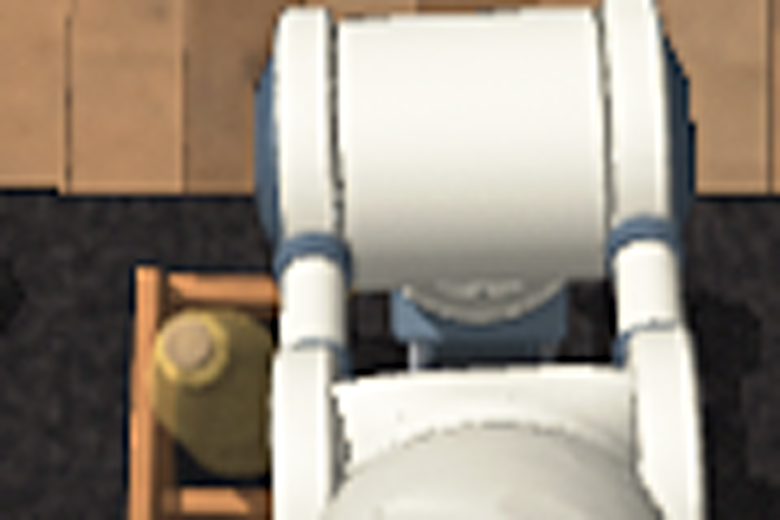

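The picture shows the wrist over the gate, with the bottle in its bay. By projection the real fingertip sits about 15–18 mm above the stated TCP, so it passed over the bar. I go back over the bar and redo the sweep lower.

Request:
step_arm(
  deltas=[
    {"delta_rot": [0, 0, 0], "translation": [0, 0, -3.5], "fingers": 1},
    {"delta_rot": [0, 0, 0], "translation": [1.8, 4.3, -3.5], "fingers": 1},
    {"delta_rot": [0, 0, 0], "translation": [3.7, 8.6, -3.5], "fingers": 1},
    {"delta_rot": [0, 0, 0], "translation": [3.7, 8.6, -3.5], "fingers": 1},
    {"delta_rot": [0, 0, 0], "translation": [3.7, 8.6, -1], "fingers": 1},
    {"delta_rot": [0, 0, 0], "translation": [3.7, 8.6, 1], "fingers": 1},
    {"delta_rot": [0, 0, 0], "translation": [3.7, 8.6, 1.9], "fingers": 1},
    {"delta_rot": [0, 0, 0], "translation": [3.7, 8.6, 1.9], "fingers": 1},
  ],
)

```text
clock: 15.93
position: [0.6768, 0.1337, 0.014]
ee_rot: [-2.215, -2.226, -0.003]
contact_force: [-1.0, -0.3, 0.0]
gripper_width: 0.0004
grip_force: 0.0
```

```bash
python3 go.py .653 .122 .015 90; python3 go.py .629 .108 .015 90
```

```text
rot [ 0.   -0.    0.01] cm [-1.16 -2.39 -0.11]
pos [0.68 0.13 0.01] q [0.11 0.76 1.33 0.   1.05 0.1 ] F [-1.   -0.31  0.02] t 15.9333 w 0.00036686134870742075
rot [ 0.   -0.    0.01] cm [-2.54 -4.79 -0.11]
pos [0.68 0.13 0.01] q [0.11 0.76 1.33 0.   1.05 0.1 ] F [-1.   -0.31  0.02] t 15.9333 w 0.00036686134870742075
```

Request:
step_arm(
  deltas=[
    {"delta_rot": [0, 0, 0], "translation": [-0.6, -1.2, 0], "fingers": 1},
    {"delta_rot": [0, 0, 0], "translation": [-1.1, -2.4, 0], "fingers": 1},
    {"delta_rot": [0, 0, 0], "translation": [-1.6, -3.2, 0], "fingers": 1},
    {"delta_rot": [0, 0, 0], "translation": [-2.0, -4.0, 0], "fingers": 1},
    {"delta_rot": [0, 0, 0], "translation": [-2.5, -4.8, 0], "fingers": 1},
  ],
)

```text
clock: 16.35
position: [0.6305, 0.1083, 0.017]
ee_rot: [2.215, 2.225, 0.01]
contact_force: [-0.0, 0.9, 1.0]
gripper_width: 0.0005
grip_force: 0.7
```

```bash
cat > bar.py <<'E'
from h import *
# fit of gate angle from brass-coloured pixels: score of the projected bar line at each opening angle
np.set_printoptions(precision=3,suppress=True)
yaw=1.553;H=np.array([.5895,.168])
for n in("side","top"):
    c=manip.capture(n);hsv=cv2.cvtColor(c["img"],cv2.COLOR_RGB2HSV).astype(int)
    m=((abs(hsv[...,0]-21)<6)&(hsv[...,1]>140)&(hsv[...,2]>110)).astype(np.float32);m=cv2.GaussianBlur(m,(3,3),0)
    out=[]
    for th in np.arange(0,2.45,.05):
        d=yaw+np.pi/2+th
        P=[[H[0]+r*np.cos(d),H[1]+r*np.sin(d),.045] for r in np.arange(.02,.1,.004)]
        q=proj(c,P).astype(np.float32);v=cv2.remap(m,q[None,:,0],q[None,:,1],cv2.INTER_LINEAR);out.append((round(float(v.mean()),2),round(th,2)))
    print(n,sorted(out)[::-1][:6])
E
python3 bar.py; python3 go.py .602 .103 .015 90
```

```text
side [(0.73, np.float64(2.0)), (0.64, np.float64(1.95)), (0.55, np.float64(2.05)), (0.37, np.float64(1.9)), (0.34, np.float64(2.1)), (0.22, np.float64(2.15))]
top [(0.06, np.float64(2.1)), (0.06, np.float64(2.05)), (0.05, np.float64(2.15)), (0.05, np.float64(2.0)), (0.04, np.float64(2.2)), (0.04, np.float64(1.95))]
rot [ 0. -0.  0.] cm [-0.48 -2.75  0.14]
pos [0.63 0.11 0.02] q [0.07 0.7  1.47 0.   0.97 0.07] F [-0.74  0.39  0.11] t 16.45 w 0.00034850922237644413
```

The bar has moved to about 2.0 rad, so it's being pushed. I continue.

Request:
step_arm(
  deltas=[
    {"delta_rot": [0, 0, 0], "translation": [-0.2, -1.0, 0.2], "fingers": 1},
    {"delta_rot": [0, 0, 0], "translation": [-0.4, -1.9, 0.2], "fingers": 1},
    {"delta_rot": [0, 0, 0], "translation": [-0.5, -2.7, 0.2], "fingers": 1},
    {"delta_rot": [0, 0, 0], "translation": [-0.9, -3.4, 0.2], "fingers": 1},
    {"delta_rot": [0, 0, 0], "translation": [-1.3, -4.0, 0.2], "fingers": 1},
    {"delta_rot": [0, 0, 0], "translation": [-1.7, -4.6, 0.2], "fingers": 1},
    {"delta_rot": [0, 0, 0], "translation": [-2.1, -5.2, 0.2], "fingers": 1},
  ],
)

```text
clock: 17.03
position: [0.578, 0.0868, 0.0138]
ee_rot: [2.216, 2.225, 0.008]
contact_force: [0.5, 0.7, -0.2]
gripper_width: 0.0004
grip_force: 0.4
```

```bash
python3 bar.py; python3 go.py .554 .094 .014 90; python3 go.py .537 .114 .014 90
```

```text
side [(0.35, np.float64(1.25)), (0.24, np.float64(1.2)), (0.15, np.float64(1.3)), (0.07, np.float64(1.15)), (0.01, np.float64(1.1)), (0.0, np.float64(2.4))]
top [(0.0, np.float64(2.4)), (0.0, np.float64(2.35)), (0.0, np.float64(2.3)), (0.0, np.float64(2.25)), (0.0, np.float64(2.2)), (0.0, np.float64(2.15))]
rot [ 0. -0.  0.] cm [ 0.75 -2.33 -0.03]
pos [0.58 0.09 0.01] q [0.04 0.65 1.62 0.   0.87 0.04] F [-0.63 -0.25 -0.42] t 17.1333 w 0.00031599560486212855
rot [ 0. -0.  0.] cm [ 2.76 -4.02 -0.03]
pos [0.58 0.09 0.01] q [0.04 0.65 1.62 0.   0.87 0.04] F [-0.63 -0.25 -0.42] t 17.1333 w 0.00031599560486212855
```

Request:
step_arm(
  deltas=[
    {"delta_rot": [0, 0, 0], "translation": [0.2, -0.8, 0], "fingers": 1},
    {"delta_rot": [0, 0, 0], "translation": [0.5, -1.6, 0], "fingers": 1},
    {"delta_rot": [0, 0, 0], "translation": [0.8, -2.3, 0], "fingers": 1},
    {"delta_rot": [0, 0, 0], "translation": [1.4, -2.9, 0], "fingers": 1},
    {"delta_rot": [0, 0, 0], "translation": [2.0, -3.5, 0], "fingers": 1},
    {"delta_rot": [0, 0, 0], "translation": [2.7, -4.0, 0], "fingers": 1},
  ],
)

```text
clock: 17.63
position: [0.5374, 0.1149, 0.0137]
ee_rot: [2.216, 2.226, 0.008]
contact_force: [0.8, -1.1, -0.2]
gripper_width: 0.0004
grip_force: 0.4
```

```bash
python3 bar.py; python3 go.py .535 .05 .10 60
```

```text
side [(0.34, np.float64(0.5)), (0.3, np.float64(0.55)), (0.24, np.float64(0.45)), (0.16, np.float64(0.6)), (0.11, np.float64(0.4)), (0.09, np.float64(0.65))]
top [(0.0, np.float64(2.4)), (0.0, np.float64(2.35)), (0.0, np.float64(2.3)), (0.0, np.float64(2.25)), (0.0, np.float64(2.2)), (0.0, np.float64(2.15))]
rot [0.   0.52 0.01] cm [-6.51 -0.23 -8.66]
pos [0.54 0.12 0.01] q [0.1  0.61 1.71 0.   0.82 0.09] F [ 0.03 -0.37 -1.  ] t 17.7333 w 0.00042656626630953586
```

Request:
step_arm(
  deltas=[
    {"delta_rot": [0, 0, 0], "translation": [-3, 0, 0], "fingers": 1},
    {"delta_rot": [0, 0, 0], "translation": [-6.5, 0, 0], "fingers": 1},
    {"delta_rot": [0, 0.52, 0.01], "translation": [-8, -1.7, -6], "fingers": 1},
    {"delta_rot": [0, 0.52, 0.01], "translation": [-8, -1.7, -6], "fingers": 1},
    {"delta_rot": [0, 0.52, 0.01], "translation": [-8, -1.7, -6], "fingers": 1},
    {"delta_rot": [0, 0.52, 0.01], "translation": [-8, -1.7, -6], "fingers": 1},
    {"delta_rot": [0, 0.52, 0.01], "translation": [-8, -1.7, -6], "fingers": 1},
    {"delta_rot": [0, 0.52, 0.01], "translation": [-8, -1.7, -6], "fingers": 1},
  ],
)

```text
clock: 18.4
position: [0.5218, 0.0316, 0.0725]
ee_rot: [-1.935, -1.918, -0.522]
contact_force: [0.6, 0.1, 0.3]
gripper_width: 0.0005
grip_force: 0.0
```

```bash
python3 bar.py; python3 go.py .52 .07 .025 60; python3 go.py .52 .12 .025 60
```

```text
side [(0.0, np.float64(2.4)), (0.0, np.float64(2.35)), (0.0, np.float64(2.3)), (0.0, np.float64(2.25)), (0.0, np.float64(2.2)), (0.0, np.float64(2.15))]
top [(0.51, np.float64(0.5)), (0.44, np.float64(0.45)), (0.42, np.float64(0.55)), (0.29, np.float64(0.4)), (0.24, np.float64(0.6)), (0.18, np.float64(0.35))]
rot [ 0.    0.   -0.01] cm [ 0.78 -0.16  5.98]
pos [0.52 0.03 0.07] q [-0.4   0.59  1.71  0.54  1.11 -0.71] F [0.14 0.22 0.03] t 18.5 w 0.0005156661221936475
rot [ 0.    0.   -0.01] cm [ 5.12 -0.19  8.47]
pos [0.52 0.03 0.07] q [-0.4   0.59  1.71  0.54  1.11 -0.71] F [0.14 0.22 0.03] t 18.5 w 0.0005156661221936475
```

Request:
step_arm(
  deltas=[
    {"delta_rot": [0, 0, 0], "translation": [0.8, -0.2, 6], "fingers": 1},
    {"delta_rot": [0, 0, 0], "translation": [0.8, -0.2, 6], "fingers": 1},
    {"delta_rot": [0, 0, 0], "translation": [2.5, -0.2, 7], "fingers": 1},
    {"delta_rot": [0, 0, 0], "translation": [3.8, -0.2, 7.7], "fingers": 1},
    {"delta_rot": [0, 0, 0], "translation": [5.1, -0.2, 8.5], "fingers": 1},
    {"delta_rot": [0, 0, 0], "translation": [6.0, -0.2, 9.0], "fingers": 1},
    {"delta_rot": [0, 0, 0], "translation": [6.8, -0.2, 9.5], "fingers": 1},
  ],
)

```text
clock: 19.08
position: [0.5198, 0.1421, 0.0254]
ee_rot: [-1.931, -1.928, -0.518]
contact_force: [0.7, 0.3, 0.4]
gripper_width: 0.0011
grip_force: 0.0
```

```bash
python3 bar.py; python3 go.py .52 .155 .025 60
```

```text
side [(0.09, np.float64(0.5)), (0.08, np.float64(0.45)), (0.05, np.float64(0.55)), (0.03, np.float64(0.4)), (0.01, np.float64(0.75)), (0.01, np.float64(0.7))]
top [(0.25, np.float64(0.5)), (0.23, np.float64(0.55)), (0.23, np.float64(0.45)), (0.19, np.float64(0.4)), (0.17, np.float64(0.6)), (0.15, np.float64(0.35))]
rot [ 0.  0. -0.] cm [1.12 0.03 0.68]
pos [0.52 0.14 0.03] q [-0.21  0.66  1.8   0.66  0.92 -0.68] F [-0.02 -0.43 -0.26] t 19.1833 w 0.00021826834416408103
```

The bar is still at 0.5 rad with no force, so the tip went over it again. I back off, go 19 mm lower and retry.

Request:
step_arm(
  deltas=[
    {"delta_rot": [0, 0, 0], "translation": [-2.4, 0, -1.4], "fingers": 1},
    {"delta_rot": [0, 0, 0], "translation": [-5.2, 0, -3.0], "fingers": 1},
    {"delta_rot": [0, 0, 0], "translation": [-5.2, 0, -3.0], "fingers": 1},
    {"delta_rot": [0, 0, 0], "translation": [-5.7, 0, -2.2], "fingers": 1},
    {"delta_rot": [0, 0, 0], "translation": [-6.1, 0, -1.4], "fingers": 1},
    {"delta_rot": [0, 0, 0], "translation": [-6.1, 0, -1.4], "fingers": 1},
  ],
)

```text
clock: 19.68
position: [0.5188, 0.081, 0.005]
ee_rot: [-1.932, -1.923, -0.517]
contact_force: [-0.6, -0.5, -0.8]
gripper_width: 0.0005
grip_force: 0.0
```

```bash
python3 bar.py; python3 go.py .52 .14 .007 60
```

```text
side [(0.0, np.float64(2.4)), (0.0, np.float64(2.35)), (0.0, np.float64(2.3)), (0.0, np.float64(2.25)), (0.0, np.float64(2.2)), (0.0, np.float64(2.15))]
top [(0.0, np.float64(2.4)), (0.0, np.float64(2.35)), (0.0, np.float64(2.3)), (0.0, np.float64(2.25)), (0.0, np.float64(2.2)), (0.0, np.float64(2.15))]
rot [ 0.  0. -0.] cm [5.14 0.07 2.86]
pos [0.52 0.08 0.01] q [-0.32  0.7   1.78  0.63  0.94 -0.77] F [-0.5  -0.51 -0.16] t 19.7833 w 0.0004015680894402621
```

Request:
step_arm(
  deltas=[
    {"delta_rot": [0, 0, 0], "translation": [1.3, 0, 0.7], "fingers": 1},
    {"delta_rot": [0, 0, 0], "translation": [2.6, 0, 1.4], "fingers": 1},
    {"delta_rot": [0, 0, 0], "translation": [3.4, 0, 1.9], "fingers": 1},
    {"delta_rot": [0, 0, 0], "translation": [4.3, 0, 2.4], "fingers": 1},
    {"delta_rot": [0, 0, 0], "translation": [5.1, 0, 2.9], "fingers": 1},
    {"delta_rot": [0, 0, 0], "translation": [5.9, 0, 3.3], "fingers": 1},
  ],
)

```text
clock: 20.28
position: [0.52, 0.1489, 0.0075]
ee_rot: [-1.932, -1.925, -0.519]
contact_force: [-0.0, -0.1, -1.1]
gripper_width: 0.0
grip_force: 0.4
```

```bash
python3 bar.py; python3 go.py .52 .16 .006 60
```

```text
side [(0.1, np.float64(0.25)), (0.07, np.float64(0.3)), (0.07, np.float64(0.2)), (0.02, np.float64(0.35)), (0.02, np.float64(0.15)), (0.0, np.float64(2.4))]
top [(0.0, np.float64(2.4)), (0.0, np.float64(2.35)), (0.0, np.float64(2.3)), (0.0, np.float64(2.25)), (0.0, np.float64(2.2)), (0.0, np.float64(2.15))]
rot [ 0.  0. -0.] cm [0.85 0.02 0.68]
pos [0.52 0.15 0.01] q [-0.2   0.69  1.81  0.69  0.88 -0.7 ] F [ 0.11 -0.28  0.58] t 20.3833 w 0.0003593951679673553
```

Request:
step_arm(
  deltas=[
    {"delta_rot": [0, 0, 0], "translation": [0.3, 0, 0.2], "fingers": 1},
    {"delta_rot": [0, 0, 0], "translation": [0.6, 0, 0.4], "fingers": 1},
    {"delta_rot": [0, 0, 0], "translation": [0.9, 0, 0.6], "fingers": 1},
    {"delta_rot": [0, 0, 0], "translation": [1.2, 0, 0.75], "fingers": 1},
  ],
)

```text
clock: 20.72
position: [0.5202, 0.1622, 0.007]
ee_rot: [-1.933, -1.924, -0.519]
contact_force: [0.0, -0.6, -1.7]
gripper_width: 0.0003
grip_force: 0.5
```

Request:
step_arm(
  deltas=[
    {"delta_rot": [0, 0, 0], "translation": [0.1, 0, 0.06], "fingers": 1},
    {"delta_rot": [0, 0, 0], "translation": [0.2, 0, 0.12], "fingers": 1},
  ],
)

```text
clock: 20.88
position: [0.5202, 0.1646, 0.007]
ee_rot: [-1.933, -1.924, -0.519]
contact_force: [-1.0, -0.1, -0.4]
gripper_width: 0.0003
grip_force: 0.4
```

```bash
python3 bar.py
```

```text
side [(0.11, np.float64(0.1)), (0.11, np.float64(0.05)), (0.07, np.float64(0.15)), (0.06, np.float64(0.0)), (0.04, np.float64(0.2)), (0.03, np.float64(0.45))]
top [(0.04, np.float64(0.2)), (0.04, np.float64(0.15)), (0.04, np.float64(0.1)), (0.03, np.float64(0.25)), (0.03, np.float64(0.05)), (0.03, np.float64(0.0))]
```

Request:
step_arm(
  deltas=[
    {"delta_rot": [0, 0, 0], "translation": [0.1, 0, 0.06], "fingers": 1},
    {"delta_rot": [0, 0, 0], "translation": [0.2, 0, 0.12], "fingers": 1},
  ],
)

```text
clock: 21.15
position: [0.5203, 0.1667, 0.007]
ee_rot: [-1.933, -1.924, -0.519]
contact_force: [-1.1, -0.4, -0.2]
gripper_width: 0.0002
grip_force: 0.3
```

Request:
step_arm(
  deltas=[
    {"delta_rot": [0, 0, 0], "translation": [0.1, 0, 0.06], "fingers": 1},
    {"delta_rot": [0, 0, 0], "translation": [0.2, 0, 0.12], "fingers": 1},
  ],
)

```text
clock: 21.32
position: [0.5204, 0.1689, 0.0069]
ee_rot: [-1.933, -1.925, -0.519]
contact_force: [-2.6, -12.3, 0.2]
gripper_width: 0.0005
grip_force: 4.9
```

A 12 N contact suggests the stop. I back away and check.

Request:
step_arm(
  deltas=[
    {"delta_rot": [0, 0, 0], "translation": [-1, 0, -0.58], "fingers": 1},
    {"delta_rot": [0, 0, 0], "translation": [-3.5, 0, -2.0], "fingers": 1},
    {"delta_rot": [0, 0, 0], "translation": [-7, 0, -4.0], "fingers": 1},
    {"delta_rot": [0, 0, 0], "translation": [-10.4, 0, -6], "fingers": 1},
    {"delta_rot": [0, 0, 0], "translation": [-12.4, 0, -9.5], "fingers": 1},
    {"delta_rot": [0, 0, 0], "translation": [-14, 0, -13], "fingers": 1},
    {"delta_rot": [0, 0, 0], "translation": [-16, 0, -16], "fingers": 1},
    {"delta_rot": [0, 0, 0], "translation": [-18, 0, -20], "fingers": 1},
    {"delta_rot": [0, 0, 0], "translation": [-18, 0, -22], "fingers": 1},
    {"delta_rot": [0, 0, 0], "translation": [-18, 0, -22], "fingers": 1},
  ],
)

```text
clock: 22.15
position: [0.5204, -0.1015, 0.1105]
ee_rot: [-1.939, -1.926, -0.522]
contact_force: [0.6, -0.7, 0.4]
gripper_width: 0.0004
grip_force: 0.0
```

```bash
sed -i 's/arange(0,2.45,.05)/arange(-.3,2.45,.03)/' bar.py; python3 bar.py
python3 - <<'E'
from h import *
np.set_printoptions(precision=3,suppress=True)
print(manip.read_state()["position"])
for n in("top","side"):
    c=manip.capture(n);
    for t in("oil_bottle","short_bottle","gate_knob","lemon","garlic","pepper_mill"):
        for f in manip.find_in(t,n)[:2]:
            px=(f["centre"][1]*640,f["centre"][0]*400);print(n,t,np.array(px),round(f["confidence"],2),onz(c,px,.045))
    # fixed neighbour bar score line, for a yaw check of shut bars: brass centroid y of both bars
    hsv=cv2.cvtColor(c["img"],cv2.COLOR_RGB2HSV).astype(int)
    m=((abs(hsv[...,0]-21)<6)&(hsv[...,1]>140)&(hsv[...,2]>110)).astype(np.uint8)
    k,l,st,ce=cv2.connectedComponentsWithStats(m)
    for i in range(1,k):
        if st[i,4]>=10 and 240<ce[i,0]<340 and 150<ce[i,1]<250: print(st[i],onz(c,ce[i],.045))
E
```

```text
side [(0.57, np.float64(-0.0)), (0.57, np.float64(-0.03)), (0.52, np.float64(0.03)), (0.51, np.float64(-0.06)), (0.41, np.float64(0.06)), (0.41, np.float64(-0.09))]
top [(0.79, np.float64(-0.0)), (0.71, np.float64(-0.03)), (0.69, np.float64(0.03)), (0.51, np.float64(-0.06)), (0.44, np.float64(0.06)), (0.34, np.float64(-0.09))]
[ 0.519 -0.098  0.108]
top oil_bottle [277.376 191.8  ] 0.88 [0.535 0.212 0.045]
top oil_bottle [289.984 184.88 ] 0.59 [0.557 0.172 0.045]
top short_bottle [277.632 223.6  ] 0.77 [0.433 0.209 0.045]
top gate_knob [289.216 187.68 ] 0.4 [0.548 0.174 0.045]
top lemon [224.192 197.   ] 0.76 [0.517 0.381 0.045]
top pepper_mill [432.32 158.4 ] 0.88 [ 0.646 -0.284  0.045]
[289 173   4  38  79] [0.538 0.169 0.045]
[287 212   5  30  63] [0.422 0.171 0.045]
[270 215   7   4  10] [0.456 0.223 0.045]
[264 216   8  12  30] [0.437 0.247 0.045]
side oil_bottle [301.504 163.4  ] 0.7 [0.553 0.301 0.045]
side oil_bottle [285.376 179.08 ] 0.63 [0.479 0.218 0.045]
side short_bottle [270.72 177.8 ] 0.68 [0.432 0.236 0.045]
side lemon [286.784 155.8  ] 0.49 [0.511 0.362 0.045]
side garlic [271.616 178.4  ] 0.5 [0.435 0.231 0.045]
side pepper_mill [382.72 278.28] 0.74 [ 0.642 -0.272  0.045]
[280 150   8   8  36] [0.502 0.382 0.045]
[284 150  26  33 319] [0.531 0.265 0.045]
[262 163  22  23 420] [0.441 0.252 0.045]
[256 184  53  10 127] [0.457 0.172 0.045]
```

```bash
python3 -c "
from plant import manip
print(manip.hand_in())"
```

```text
the job is handed in; nothing more can be done
None
```

The tall bottle was slid upright against the back of the empty bay and its brass bar swung shut (measured 0 ± 0.03 rad), then the job was handed in at about 22 s; the judge's verdict isn't known.

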